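Find the full cheese crock by its weight and serve it

ROBOT

A 6-joint arm with a two-finger parallel gripper is mounted at the origin on a cart in front of the work surface, level with it; the furniture and walls round the work are solid. World frame = base frame: x ahead of the robot, y to its left, z up, the work surface at z = 0. Lengths are in m, angles in rad, forces in N, time in s.
With the tool pointing down it reaches from about 0.3 to 0.85 m from the base axis. Payload 5.4 kg.
Tool frame: the origin (TCP) lies on the centre line of the jaws, within the pads' length; the fingertips stand bot.tip_reach ahead of it and the grasp point (between the pads) lies 5 mm behind it (bot.tip_reach is the distance from the TCP to the fingertips, in m); z points along the fingers, y is the line along which they close (so a half turn about z gives the same grasp; the last joint's range is limited). The gripper opens to 85 mm and grips with 20 to 120 N. Pads are 22 mm wide; open, the fingers measure 114 mm over their backs; the gripper's body (76 mm by 85 mm) begins 54 mm behind the grasp point. The pads swing forward as they close: fully open they stand 13 mm farther back than shut.
Start: joints at [-1.405, 0.158, 1.597, -0, 1.386, -0.21], TCP at [0.211, -0.535, 0.245] pointing down, gripper open.
Joint ranges: [-2.91, 2.91], [-0.94, 2.29], [0.18, 2.7], [-1.29, 4.43], [0.17, 2.64], [-3, 3]. Speed limits (rad/s): [2.57, 2.57, 3.14, 3.14, 3.14, 3.14].

INTERFACE

Orientations are given as a unit quaternion [x, y, z, w].
In Python, from workcell import bot, get_image, spot_in gives the robot as it stands.
- The arm moves only by the tool carry_out, never from a script. Its argument "plan" is a list of rows, each a list of 7 numbers: the shift along the tool's x, y, z in mm, then the turn, a rotation vector about the tool's x, y, z in degrees, then the opening in per cent of the stroke, from 0 (shut) to 100 (fully open). In form: [[tx, ty, tz, rx, ry, rz, hand], ...]. A call has 1 to 12 rows; each row is the pose to reach, as a shift and turn from the pose commanded when the call began, along the tool's axes at that moment; what a row does not reach only later rows make up. A row lasts 1/8 s, in which the tool goes at most 62.5 mm and 10.7 degrees, less where a joint would pass 70% of its speed; a pose out of reach is approached as far as the arm can. A call with a gripper value outside its range is refused whole. The fingers move at their own pace and stop on an object; "force" is the grip in N (left out, the last holds). Time passes only in rows, so rows that repeat a pose let the fingers close. It gives the time, the measured TCP pose, the force, the opening and the grip force at its end, in the units of the state.
- bot.read_state(): the state, without advancing time (a new reading comes with each control period).
- get_image(name): name is "side" or "top" or "wrist"; returns a dict with "pixels" (420x560x3 uint8, red, green, blue), "fov_y" (degrees; the focal length in pixels is half the picture's height over the tangent of half this angle, whatever the lens; pixels are square), "cx", "cy" (the principal point, pixels), "origin" and "orientation" of the camera in the world; the wrist camera has in their place "tool_from_camera" (4x4, takes a point from camera to tool coordinates, whose origin is the TCP and whose axes are the flange's). Camera axes: x right, y up, looking along -z (the intrinsics and any distortion apply to the point x, -y, -z); pixel columns grow to the right and rows downward; lengths in m; the calibration is good to about 2 mm. A picture is of the moment at which its call begins: read the wrist's pose just before it. There is no depth.
- bot.close_job(): hands the job in; it is judged then, once.
Trained networks look in the newest picture that a camera, given by its name, has taken for a name from the list of things; names that differ only in an ending like _2 or _b are one class to them, and where a whole thing is asked for, a point or a joint stands for the part that bears it (a point fixed in the world has none). Each returns a list of dicts, best first, with "score" (0 to 1); they miss things now and then, are a little off and sometimes report something else, mostly with a low value. They report only what shows in the picture. A call takes as long as a camera call. They do not tell look-alikes from the thing itself.
- spot_in(camera, name): "point" ([x, y, z] in m, in the coordinates of the camera as it stood for that picture, good to about 4 mm: the middle of the surface that is visible of it).
The state is a dict: "time": time; "q": joint angles; "joint_velocities": joint speeds; "joint_torque": joint torques, N m; "ee_pos": TCP position; "eef_rot": TCP orientation; "force": force on the tool from outside, world axes, zero at the start; "ft_torque": the same for the moment, N m; "opening": opening from 0.0 (shut) to 1.0 (fully open); "grasp_force": force on a finger pad.
Only numpy, scipy, OpenCV 4.12 (cv2) and the standard library are available. Lean on these libraries where they do the work, as an engineer would, in place of code of your own. Each camera call takes 0.05 s, during which the arm holds its last target. There are 200 camera calls.

TASK

One of the three closed crocks holds a cheese and is clearly heavier than the other two: find out which by nudging them, with the lids on and without lifting a crock. Slide that one across the worktop, lid on, until it stands fully on the flat of the round cork mat, then lift its lid off by the knob and set it gently, knob up, flat on the bare worktop clear of the crock. Leave the other two closed and about where they stand (a nudge of a few centimetres is fine), and do not disturb the mug or the salt shaker.

Things in the scene. Friction and masses are not known exactly. Their poses are not given: they have to be found in the camera images.
- mat: fixed thin round cork mat, 196 mm across; its edge slopes up over 20 mm to a flat top 156 mm across and 3 mm above the worktop. Origin at its centre on the worktop.
- crock_a: one of three identical lidded cream stoneware crocks, plain round: 104 mm outside diameter at the rim, 90 mm across the base (bevelled foot), 55 mm high without its lid, 5 mm wall. Origin at the centre of its underside, z up. Empty it weighs about 0.35 kg with its lid; the one that holds the cheese about 0.9 kg. Any of the three can be the full one.
- lid_a: loose stoneware lid of crock_a: 100 mm disc, 9 mm thick at the middle, over a 87 mm wide, 6 mm deep lip that sits loosely inside the crock's rim. Origin at the centre of the lip's underside (49 mm above the crock's underside when on), z up. The round knob in its middle is 24 mm across at its head, which spans 28 to 36 mm above the lid's origin; neck 17 mm across, top of the knob at 39 mm.
- crock_b: one of three identical lidded cream stoneware crocks, plain round: 104 mm outside diameter at the rim, 90 mm across the base (bevelled foot), 55 mm high without its lid, 5 mm wall. Origin at the centre of its underside, z up. Empty it weighs about 0.35 kg with its lid; the one that holds the cheese about 0.9 kg. Any of the three can be the full one.
- lid_b: loose stoneware lid of crock_b: 100 mm disc, 9 mm thick at the middle, over a 87 mm wide, 6 mm deep lip that sits loosely inside the crock's rim. Origin at the centre of the lip's underside (49 mm above the crock's underside when on), z up. The round knob in its middle is 24 mm across at its head, which spans 28 to 36 mm above the lid's origin; neck 17 mm across, top of the knob at 39 mm.
- crock_c: one of three identical lidded cream stoneware crocks, plain round: 104 mm outside diameter at the rim, 90 mm across the base (bevelled foot), 55 mm high without its lid, 5 mm wall. Origin at the centre of its underside, z up. Empty it weighs about 0.35 kg with its lid; the one that holds the cheese about 0.9 kg. Any of the three can be the full one.
- lid_c: loose stoneware lid of crock_c: 100 mm disc, 9 mm thick at the middle, over a 87 mm wide, 6 mm deep lip that sits loosely inside the crock's rim. Origin at the centre of the lip's underside (49 mm above the crock's underside when on), z up. The round knob in its middle is 24 mm across at its head, which spans 28 to 36 mm above the lid's origin; neck 17 mm across, top of the knob at 39 mm.
- mug: bystander: two-tone mug, 82 mm across, 97 mm high, handle to its -y; origin at the middle of its underside
- salt_shaker: bystander: glass salt shaker, 44 mm across, 90 mm high; origin at the centre of its underside
There are look-alikes about, which are no part of the job. What is shaped like the crock_a but orange, purple or turquoise is not meant.

How it is judged:
By the outcome, as a careful person would: the job done as asked, in the order asked, and still so for the second after the job is handed in, with the robot touching nothing.
It also fails if it takes over 72 s, if anything falls off the work surface, if the arm or the gripper's body presses on something with over 40 N, if the wrist force passes 120 N, or if a joint passes its speed limit or range.

## Working session

There is one attempt and no reset: what is moved stays moved. The work goes in short steps, Python scripts to look and compute and a tool call to move; the robot and the scene stay as the last step left them, time stands still between calls to the robot, and variables do not carry over. Pictures are saved under pics/ and viewed, at most 10 in all, crops included, and the job is handed in when it is done.

Besides the shell and the picture viewer there is one more tool, called after ">>>" in YAML: its name, and indented under it one key for each argument. carry_out: Moves the arm, as the interface text tells. Its arguments: {"type":"object","properties":{"plan":{"type":"array","items":{"type":"array","items":{"type":"number"}}},"force":{"type":"number"}},"required":["plan"]}

```bash
mkdir -p pics; cat > h.py <<'E'
import numpy as np, cv2
from scipy.spatial.transform import Rotation as R
from workcell import bot, get_image, spot_in
def cam(name):
    s=bot.read_state(); im=get_image(name)
    if name=="wrist":
        T=np.eye(4);T[:3,:3]=R.from_quat(s["eef_rot"]).as_matrix();T[:3,3]=s["ee_pos"]
        T=T@np.array(im["tool_from_camera"])
    else:
        T=np.eye(4);o=np.array(im["orientation"]);T[:3,:3]=R.from_quat(o).as_matrix() if o.size==4 else o.reshape(3,3);T[:3,3]=im["origin"]
    f=im["pixels"].shape[0]/2/np.tan(np.radians(im["fov_y"])/2)
    return im,T,f
def proj(im,T,f,p):
    c=np.linalg.inv(T)@np.append(p,1); return im["cx"]+f*c[0]/-c[2], im["cy"]-f*c[1]/-c[2]
def ray(im,T,f,u,v,z):
    d=T[:3,:3]@np.array([(u-im["cx"])/f,-(v-im["cy"])/f,-1]);o=T[:3,3]
    return o+d*(z-o[2])/d[2]
def save(im,name,crop=None,k=1):
    p=im["pixels"][:,:,::-1]
    if crop: p=p[crop[1]:crop[3],crop[0]:crop[2]]
    cv2.imwrite("pics/"+name,cv2.resize(np.ascontiguousarray(p),None,fx=k,fy=k,interpolation=cv2.INTER_CUBIC))
E
python3 - <<'E'
from h import *
print(bot.read_state(), bot.tip_reach)
ims=[]
for c in("top","side"):
    im,T,f=cam(c); print(c,{k:v for k,v in im.items() if k!="pixels"},f)
    save(im,c+"0.png")
    for n in("mat","crock_a","lid_a","mug","salt_shaker"):
        for d in spot_in(c,n):
            p=T@np.append(d["point"],1); print(n,round(d["score"],2),p[:3].round(3),np.round(proj(im,T,f,p[:3])))
E
```

```text
{'time': 0.0, 'q': array([-1.40509266e+00,  1.59045224e-01,  1.59825334e+00,  8.83585696e-06,
        1.38618161e+00, -2.10058715e-01]), 'joint_velocities': array([ 0.00054239, -0.00054184, -0.00069249, -0.00016455,  0.00124922,
        0.00100002]), 'joint_torque': array([ 4.94127162e-04, -3.96003628e+01, -3.31428051e+01, -2.41026701e-04,
        8.46487790e-03, -1.06561426e-06]), 'ee_pos': array([ 0.21092217, -0.53429808,  0.24430844]), 'eef_rot': array([ 9.82401902e-01,  1.86776908e-01,  2.52695753e-05, -9.43432062e-04]), 'force': array([ 0.12084148, -0.8193413 , -0.59267993]), 'ft_torque': array([-0.04658326, -0.03069249,  0.04061093]), 'grasp_force': 0.0, 'opening': 1.0017674017106404} 0.014
top {'fov_y': 51.58106475049168, 'cx': 276.24117737727937, 'cy': 208.8859695976509, 'origin': array([0.32589264, 0.03512126, 1.58185353]), 'orientation': array([-0.04911206,  0.04976186,  0.71332809, -0.69733406])} 434.5891155262042
mat 0.89 [ 0.443 -0.017  0.004] [290. 237.]
mat 0.44 [ 0.634 -0.003  0.063] [285. 183.]
crock_a 0.91 [0.699 0.411 0.004] [173. 171.]
crock_a 0.82 [0.539 0.408 0.
[... 486 characters left out ...]
1.28140232, 0.79467819]), 'orientation': array([-0.00967549,  0.50016566,  0.86586498,  0.00430534])} 529.2772727412314
mat 0.57 [0.441 0.002 0.007] [315. 232.]
crock_a 0.92 [ 0.626 -0.161  0.028] [252. 200.]
crock_a 0.89 [0.75  0.225 0.035] [194. 272.]
crock_a 0.83 [0.566 0.282 0.031] [269. 286.]
crock_a 0.68 [0.539 0.391 0.034] [280. 316.]
crock_a 0.62 [0.697 0.388 0.027] [208. 318.]
crock_a 0.57 [0.632 0.043 0.035] [246. 232.]
crock_a 0.27 [0.371 0.419 0.064] [360. 312.]
lid_a 0.82 [0.633 0.007 0.06 ] [246. 218.]
lid_a 0.56 [ 0.625 -0.197  0.063] [252. 184.]
mug 0.62 [0.37  0.421 0.064] [361. 313.]
mug 0.21 [0.635 0.01  0.063] [245. 217.]
salt_shaker 0.7 [ 0.338 -0.357  0.045] [339. 166.]
```

View pics/top0.png

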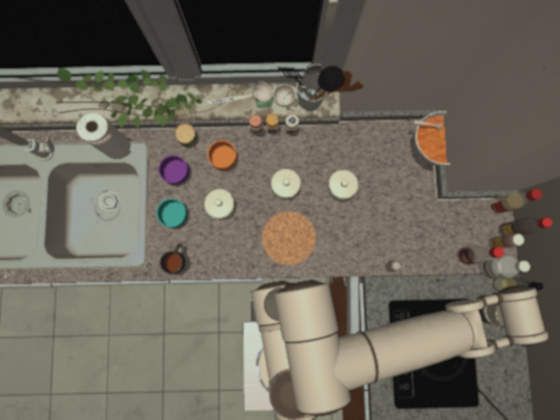

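View pics/side0.png

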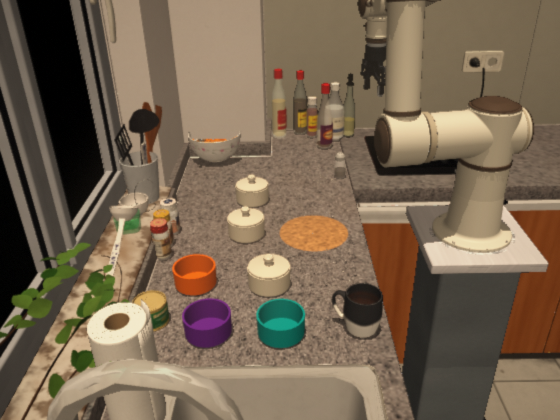

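Three cream lidded crocks: top view px (219,204), (286,183) and (343,184). The orange, purple and turquoise open bowls at (222,155), (174,171) and (172,213) are look-alikes. The mat is at (290,237), mug at (174,261) and shaker at (394,265). I'll refine with blob fits and take a confirming crop.

```bash
python3 - <<'E'
from h import *
im,T,f=cam("top"); hsv=cv2.cvtColor(im["pixels"],cv2.COLOR_RGB2HSV)
def blob(mask,u,v,z,w):
    m=np.zeros_like(mask);m[v-w:v+w,u-w:u+w]=mask[v-w:v+w,u-w:u+w]
    c=max(cv2.findContours(m,0,1)[0],key=cv2.contourArea); (a,b),r=cv2.minEnclosingCircle(c)
    M=cv2.moments(m,True);P=ray(im,T,f,M["m10"]/M["m00"],M["m01"]/M["m00"],z)
    print((round(a,1),round(b,1),round(r,1)),P.round(4),"enc",ray(im,T,f,a,b,z).round(4),"r mm",r*(T[2,3]-z)/f*1000, "rA",np.sqrt(m.astype(bool).sum()/np.pi)*(T[2,3]-z)/f*1000)
cream=((hsv[...,2]>150)&(hsv[...,1]<110)).astype(np.uint8)
for u,v in((219,204),(286,183),(343,184)): blob(cream,u,v,.057,19)
print(hsv[237,290],hsv[204,212])
cork=((hsv[...,0]<20)&(hsv[...,1]>100)&(hsv[...,2]>110)).astype(np.uint8)
blob(cork,290,237,.002,34)
save(im,"crop.png",(150,130,420,290),2.9)
E
```

```text
(218.8, 203.1, 15.1) [0.5665 0.2363 0.057 ] enc [0.5661 0.2347 0.057 ] r mm 52.88261244824802 rA 51.31673111780416
(285.4, 182.4, 14.8) [ 0.6351 -0.0035  0.057 ] enc [ 0.6355 -0.0035  0.057 ] r mm 52.000756679904164 rA 51.12546421630474
(343.2, 183.6, 14.9) [ 0.6269 -0.2096  0.057 ] enc [ 0.6265 -0.2098  0.057 ] r mm 52.18521822890687 rA 50.894995134997636
[ 14 123 179] [ 33  39 208]
(288.3, 237.7, 26.6) [ 0.4416 -0.0101  0.002 ] enc [ 0.4416 -0.0103  0.002 ] r mm 96.53871385663574 rA 96.1342342565478
```

View pics/crop.png

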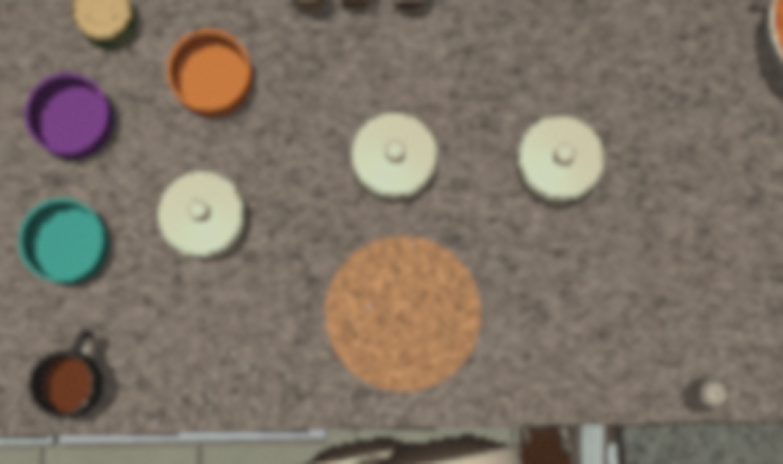

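```bash
cat >> h.py <<'E'
def to(x,y,z,heading=None):
    "shift (mm, tool axes) and rz (deg) to a world pose, tool straight down"
    s=bot.read_state();Rm=R.from_quat(s["eef_rot"]).as_matrix()
    d=Rm.T@(np.array([x,y,z])-s["ee_pos"])*1000
    h=np.degrees(np.arctan2(Rm[1,0],Rm[0,0]))
    rv=[0,0,0]
    if heading is not None:
        c,n=np.cos(np.radians(heading)),np.sin(np.radians(heading))
        G=np.array([[c,n,0],[n,-c,0],[0,0,-1]]); rv=np.degrees(R.from_matrix(Rm.T@G).as_rotvec())
    print("shift",d.round(1),"rot",np.round(rv,1),"heading",h.round(1))
E
python3 -c "
from h import *
to(.685,-.272,.15,-47.2)"
```

```text
shift [537.4 -70.6  95.3] rot [ 0.  -0.  68.7] heading 21.5
```

>>> carry_out:
  plan:
    - [537, -71, 95, 0, 0, 69, 60]
    - [537, -71, 95, 0, 0, 69, 60]
    - [537, -71, 95, 0, 0, 69, 60]
    - [537, -71, 95, 0, 0, 69, 60]
    - [537, -71, 95, 0, 0, 69, 60]
    - [537, -71, 95, 0, 0, 69, 60]
    - [537, -71, 95, 0, 0, 69, 60]
    - [537, -71, 95, 0, 0, 69, 60]
    - [537, -71, 95, 0, 0, 69, 60]
    - [537, -71, 95, 0, 0, 69, 60]
    - [537, -71, 95, 0, 0, 69, 60]
    - [537, -71, 95, 0, 0, 69, 60]
  force: 20

```text
time: 2.15
ee_pos: [0.6837, -0.2731, 0.151]
eef_rot: [0.915, -0.403, 0.0, 0.0]
force: [0.2, -0.6, 1.0]
opening: 0.6
grasp_force: 0.0
```

```bash
python3 -c "
from h import *
to(.685,-.272,.039,-47.2)"
```

```text
shift [  0.   -1.8 112. ] rot [ 0.  -0.  -0.4] heading -47.6
```

>>> carry_out:
  plan:
    - [0, -2, 56, 0, 0, 0, 60]
    - [0, -2, 112, 0, 0, 0, 60]
    - [0, -2, 112, 0, 0, 0, 60]
    - [-6, -2, 112, 0, 0, 0, 60]
    - [-12, -2, 112, 0, 0, 0, 60]
    - [-15, -2, 112, 0, 0, 0, 60]
    - [-18, -2, 112, 0, 0, 0, 60]

```text
time: 3.02
ee_pos: [0.6742, -0.2572, 0.0396]
eef_rot: [0.915, -0.402, 0.001, 0.0]
force: [-0.7, 0.8, -0.1]
opening: 0.598
grasp_force: 0.0
```

>>> carry_out:
  plan:
    - [-3, 0, 0, 0, 0, 0, 60]
    - [-6, 0, 0, 0, 0, 0, 60]
    - [-9, 0, 0, 0, 0, 0, 60]
    - [-12, 0, 0, 0, 0, 0, 60]

```text
time: 3.52
ee_pos: [0.6656, -0.2484, 0.0383]
eef_rot: [0.915, -0.402, 0.0, 0.0]
force: [0.7, -0.5, -1.1]
opening: 0.599
grasp_force: 0.6
```

>>> carry_out:
  plan:
    - [-3, 0, 0, 0, 0, 0, 60]
    - [-6, 0, 0, 0, 0, 0, 60]

```text
time: 3.78
ee_pos: [0.6615, -0.2438, 0.0383]
eef_rot: [0.915, -0.403, 0.0, -0.0]
force: [0.9, -0.6, -0.3]
opening: 0.602
grasp_force: 0.6
```

>>> carry_out:
  plan:
    - [-3, 0, 0, 0, 0, 0, 60]
    - [-6, 0, 0, 0, 0, 0, 60]

```text
time: 4.03
ee_pos: [0.6575, -0.2393, 0.0383]
eef_rot: [0.915, -0.402, 0.0, -0.0]
force: [0.9, -0.5, -1.6]
opening: 0.603
grasp_force: 0.6
```

>>> carry_out:
  plan:
    - [-3, 0, 0, 0, 0, 0, 60]

```text
time: 4.15
ee_pos: [0.6554, -0.2371, 0.0383]
eef_rot: [0.915, -0.402, 0.0, 0.0]
force: [0.2, -1.0, -0.9]
opening: 0.606
grasp_force: 0.6
```

```bash
python3 - <<'E'
from h import *
im,T,f=cam("wrist"); save(im,"w1.png")
im,T,f=cam("top")
for d in spot_in("top","lid_a"): print(round(d["score"],2),(T@np.append(d["point"],1)).round(3))
to(.685,-.272,.039,-47.2)
E
```

```text
0.91 [ 0.632 -0.005  0.064  1.   ]
0.83 [0.566 0.237 0.063 1.   ]
0.55 [ 0.635 -0.159  0.064  1.   ]
shift [45.9  1.9 -0.7] rot [ 0.   0.  -0.3] heading -47.5
```

View pics/w1.png

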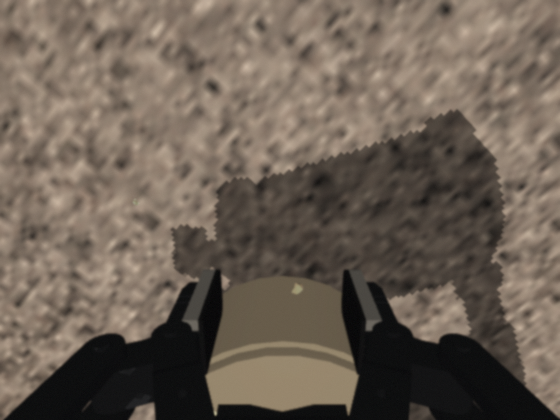

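The wrist view shows crock C centred between the fingers (cream lid at ~(285,340)) and slid about 2 cm, with about 1 N of resistance. Next is B.

>>> carry_out:
  plan:
    - [15, 0, 0, 0, 0, 0, 60]
    - [46, 2, -1, 0, 0, 0, 60]
    - [46, 2, -55, 0, 0, 0, 60]
    - [46, 2, -112, 0, 0, 0, 60]
    - [46, 2, -112, 0, 0, 0, 60]

```text
time: 4.92
ee_pos: [0.6887, -0.2744, 0.1583]
eef_rot: [0.915, -0.402, 0.006, 0.001]
force: [1.0, 0.3, 0.1]
opening: 0.6
grasp_force: 0.0
```

```bash
python3 -c "
from h import *
to(.72,0,.15,1.9)"
```

```text
shift [-181.1 -208.6    6.9] rot [  0.1  -0.7 -49.4] heading -47.5
```

>>> carry_out:
  plan:
    - [-181, -209, 0, 0, 0, -49, 60]
    - [-181, -209, 0, 0, 0, -49, 60]
    - [-181, -209, 0, 0, 0, -49, 60]
    - [-181, -209, 0, 0, 0, -49, 60]
    - [-181, -209, 0, 0, 0, -49, 60]
    - [-181, -209, 0, 0, 0, -49, 60]
    - [-181, -209, 0, 0, 0, -49, 60]
    - [-181, -209, 0, 0, 0, -49, 60]

```text
time: 5.92
ee_pos: [0.7167, 0.0005, 0.1501]
eef_rot: [1.0, 0.012, -0.0, 0.0]
force: [-0.9, -0.6, 0.2]
opening: 0.597
grasp_force: 0.0
```

```bash
python3 -c "
from h import *
to(.72,0,.039,1.9)"
```

```text
shift [  3.3   0.6 111.1] rot [ 0.   0.  -0.5] heading 1.4
```

>>> carry_out:
  plan:
    - [3, 0, 56, 0, 0, -0.5, 60]
    - [3, 0, 111, 0, 0, -0.5, 60]
    - [3, 0, 111, 0, 0, -0.5, 60]
    - [-3, 0, 111, 0, 0, -0.5, 60]
    - [-9, 0, 111, 0, 0, -0.5, 60]
    - [-12, 0, 111, 0, 0, -0.5, 60]
    - [-15, 0, 111, 0, 0, -0.5, 60]

```text
time: 6.8
ee_pos: [0.7022, 0.0017, 0.0406]
eef_rot: [1.0, 0.018, 0.001, 0.0]
force: [-1.0, 0.1, 0.7]
opening: 0.602
grasp_force: 0.0
```

>>> carry_out:
  plan:
    - [-3, 0, 0, 0, 0, 0, 60]
    - [-6, 0, 0, 0, 0, 0, 60]
    - [-9, 0, 0, 0, 0, 0, 60]
    - [-12, 0, 0, 0, 0, 0, 60]

```text
time: 7.3
ee_pos: [0.6899, 0.0012, 0.0393]
eef_rot: [1.0, 0.018, 0.0, 0.0]
force: [1.6, -1.1, -0.3]
opening: 0.604
grasp_force: 0.7
```

>>> carry_out:
  plan:
    - [-3, 0, 0, 0, 0, 0, 60]
    - [-6, 0, 0, 0, 0, 0, 60]

```text
time: 7.55
ee_pos: [0.6837, 0.0011, 0.0393]
eef_rot: [1.0, 0.018, 0.0, 0.0]
force: [1.8, -0.7, -0.3]
opening: 0.597
grasp_force: 0.7
```

>>> carry_out:
  plan:
    - [-3, 0, 0, 0, 0, 0, 60]
    - [-6, 0, 0, 0, 0, 0, 60]

```text
time: 7.8
ee_pos: [0.6777, 0.001, 0.0393]
eef_rot: [1.0, 0.018, 0.0, -0.0]
force: [2.2, -0.2, -0.3]
opening: 0.597
grasp_force: 0.7
```

>>> carry_out:
  plan:
    - [-3, 0, 0, 0, 0, 0, 60]

```text
time: 7.92
ee_pos: [0.6746, 0.001, 0.0393]
eef_rot: [1.0, 0.018, 0.0, -0.0]
force: [1.9, 0.8, -0.6]
opening: 0.601
grasp_force: 0.7
```

B gives about 1.9 N and pad force 0.7 N (C had 0.6 N), so the two are probably alike. Checking A.

>>> carry_out:
  plan:
    - [15, 0, 0, 0, 0, 0, 60]
    - [40, 0, 0, 0, 0, 0, 60]
    - [40, 0, -55, 0, 0, 0, 60]
    - [40, 0, -111, 0, 0, 0, 60]
    - [40, 0, -111, 0, 0, 0, 60]

```text
time: 8.55
ee_pos: [0.7184, 0.0017, 0.1578]
eef_rot: [1.0, 0.018, 0.006, 0.001]
force: [0.7, 0.7, 0.5]
opening: 0.598
grasp_force: 0.0
```

```bash
python3 -c "
from h import *
to(.604,.312,.15,63.1)"
```

```text
shift [-103.4 -314.2    5.9] rot [  0.5  -0.5 -61.1] heading 2.0
```

>>> carry_out:
  plan:
    - [-103, -314, 0, 0, 0, -61, 60]
    - [-103, -314, 0, 0, 0, -61, 60]
    - [-103, -314, 0, 0, 0, -61, 60]
    - [-103, -314, 0, 0, 0, -61, 60]
    - [-103, -314, 0, 0, 0, -61, 60]
    - [-103, -314, 0, 0, 0, -61, 60]
    - [-103, -314, 0, 0, 0, -61, 60]
    - [-103, -314, 0, 0, 0, -61, 60]
    - [-103, -314, 0, 0, 0, -61, 60]

```text
time: 9.68
ee_pos: [0.6013, 0.311, 0.1501]
eef_rot: [0.853, 0.521, -0.0, 0.0]
force: [-0.2, -0.3, -0.0]
opening: 0.598
grasp_force: 0.0
```

```bash
python3 -c "
from h import *
to(.604,.312,.039,63.1)"
```

```text
shift [  2.2   2.  111.1] rot [-0.   0.  -0.2] heading 62.9
```

>>> carry_out:
  plan:
    - [2, 2, 56, 0, 0, 0, 60]
    - [2, 2, 111, 0, 0, 0, 60]
    - [2, 2, 111, 0, 0, 0, 60]
    - [-4, 2, 111, 0, 0, 0, 60]
    - [-10, 2, 111, 0, 0, 0, 60]
    - [-13, 2, 111, 0, 0, 0, 60]
    - [-16, 2, 111, 0, 0, 0, 60]

```text
time: 10.55
ee_pos: [0.5958, 0.2972, 0.0405]
eef_rot: [0.853, 0.523, 0.001, 0.0]
force: [0.9, -0.5, 0.0]
opening: 0.6
grasp_force: 0.0
```

>>> carry_out:
  plan:
    - [-3, 0, 0, 0, 0, 0, 60]
    - [-6, 0, 0, 0, 0, 0, 60]
    - [-9, 0, 0, 0, 0, 0, 60]
    - [-12, 0, 0, 0, 0, 0, 60]

```text
time: 11.05
ee_pos: [0.5903, 0.2868, 0.0394]
eef_rot: [0.852, 0.523, 0.001, -0.0]
force: [3.1, 2.4, -1.6]
opening: 0.602
grasp_force: 1.7
```

>>> carry_out:
  plan:
    - [-3, 0, 0, 0, 0, 0, 60]
    - [-6, 0, 0, 0, 0, 0, 60]

```text
time: 11.3
ee_pos: [0.5873, 0.2812, 0.0394]
eef_rot: [0.852, 0.523, 0.0, 0.0]
force: [3.2, 1.0, -1.4]
opening: 0.6
grasp_force: 1.7
```

>>> carry_out:
  plan:
    - [-3, 0, 0, 0, 0, 0, 60]
    - [-6, 0, 0, 0, 0, 0, 60]

```text
time: 11.55
ee_pos: [0.5843, 0.2757, 0.0393]
eef_rot: [0.853, 0.523, 0.0, -0.0]
force: [2.4, 2.1, -1.6]
opening: 0.604
grasp_force: 1.7
```

>>> carry_out:
  plan:
    - [-3, 0, 0, 0, 0, 0, 60]

```text
time: 11.68
ee_pos: [0.5828, 0.2732, 0.0393]
eef_rot: [0.853, 0.523, -0.0, -0.0]
force: [1.4, 2.9, -1.5]
opening: 0.598
grasp_force: 1.8
```

```bash
python3 - <<'E'
from h import *
im,T,f=cam("top")
for d in spot_in("top","lid_a"): print(round(d["score"],2),(T@np.append(d["point"],1)).round(3))
im,T,f=cam("wrist")
for d in spot_in("wrist","lid_a"): print(round(d["score"],2),(T@np.append(d["point"],1)).round(3))
to(.4416+.451*.058,-.010+.892*.058,.039,63.1)
E
```

```text
0.79 [0.564 0.209 0.06  1.   ]
0.62 [ 0.618 -0.003  0.062  1.   ]
0.59 [ 0.612 -0.192  0.065  1.   ]
0.56 [0.577 0.264 0.057 1.   ]
shift [-258.2    2.5    0.5] rot [-0.   0.  -0.1] heading 63.0
```

A is the heavy one: pad force 1.7 N against 0.6 and 0.7 N, a ratio of about 2.6. Pushing it to the mat.

>>> carry_out:
  plan:
    - [-6, 0, 0, 0, 0, 0, 60]
    - [-14, 0, 0, 0, 0, 0, 60]
    - [-24, 0, 0, 0, 0, 0, 60]
    - [-34, 0, 0, 0, 0, 0, 60]
    - [-44, 0, 0, 0, 0, 0, 60]
    - [-54, 0, 0, 0, 0, 0, 60]
    - [-64, 0, 0, 0, 0, 0, 60]
    - [-74, 0, 0, 0, 0, 0, 60]
    - [-84, 0, 0, 0, 0, 0, 60]
    - [-92, 0, 0, 0, 0, 0, 60]
    - [-97, 0, 0, 0, 0, 0, 60]
    - [-100, 0, 0, 0, 0, 0, 60]

```text
time: 13.38
ee_pos: [0.5376, 0.1838, 0.0394]
eef_rot: [0.853, 0.523, 0.0, -0.0]
force: [1.8, 3.3, -0.7]
opening: 0.597
grasp_force: 2.0
```

```bash
python3 - <<'E'
from h import *
im,T,f=cam("wrist"); save(im,"w2.png")
s=bot.read_state(); u=np.array([-.453,-.891]); print("expected crock",s["ee_pos"][:2]+.058*u)
to(.4416+.451*.058,-.010+.892*.058,.039,63.1)
im,T,f=cam("top"); save(im,"t2.png",(150,130,420,290),2.9)
for d in spot_in("top","lid_a"): print(round(d["score"],2),(T@np.append(d["point"],1)).round(3))
im,T,f=cam("side")
for d in spot_in("side","lid_a"): print(round(d["score"],2),(T@np.append(d["point"],1)).round(3))
E
```

```text
expected crock [0.51119192 0.1319128 ]
shift [-158.     2.2    0.4] rot [-0.   0.  -0.1] heading 63.0
0.89 [ 0.613 -0.197  0.063  1.   ]
0.81 [0.509 0.119 0.063 1.   ]
0.76 [ 0.614 -0.003  0.062  1.   ]
0.83 [ 0.62  -0.181  0.064  1.   ]
0.71 [0.621 0.009 0.064 1.   ]
0.7 [0.533 0.151 0.059 1.   ]
```

View pics/t2.png

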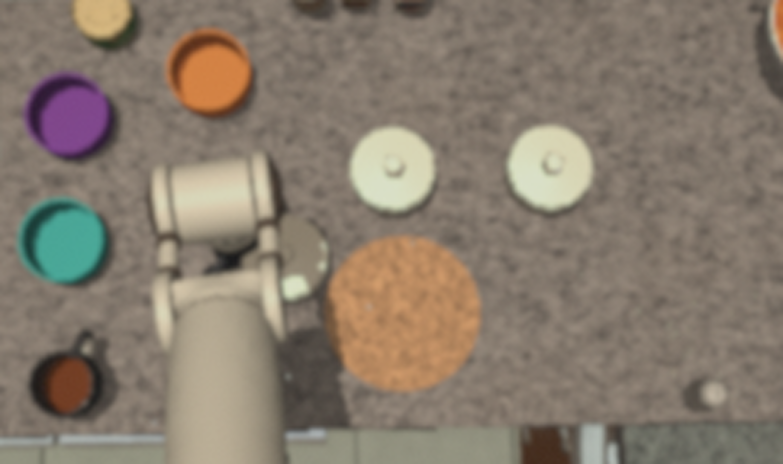

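Top view: B and C stand about where they were and A follows the fingers (right edge at crop px (327,255)). Continuing.

>>> carry_out:
  plan:
    - [-6, 0, 0, 0, 0, 0, 60]
    - [-14, 0, 0, 0, 0, 0, 60]
    - [-24, 0, 0, 0, 0, 0, 60]
    - [-34, 0, 0, 0, 0, 0, 60]
    - [-44, 0, 0, 0, 0, 0, 60]
    - [-54, 0, 0, 0, 0, 0, 60]
    - [-64, 0, 0, 0, 0, 0, 60]
    - [-74, 0, 0, 0, 0, 0, 60]
    - [-84, 0, 0, 0, 0, 0, 60]
    - [-92, 0, 0, 0, 0, 0, 60]
    - [-97, 0, 0, 0, 0, 0, 60]
    - [-100, 0, 0, 0, 0, 0, 60]

```text
time: 15.12
ee_pos: [0.4942, 0.0948, 0.0411]
eef_rot: [0.853, 0.522, 0.002, 0.001]
force: [3.7, 6.7, 5.5]
opening: 0.603
grasp_force: 4.4
```

>>> carry_out:
  plan:
    - [-5, 0, 0, 0, 0, 0, 60]
    - [-10, 0, 0, 0, 0, 0, 60]
    - [-16, 0, 0, 0, 0, 0, 60]
    - [-23, 0, 0, 0, 0, 0, 60]
    - [-30, 0, 0, 0, 0, 0, 60]
    - [-37, 0, 0, 0, 0, 0, 60]
    - [-44, 0, 0, 0, 0, 0, 60]
    - [-50, 0, 0, 0, 0, 0, 60]
    - [-55, 0, 0, 0, 0, 0, 60]
    - [-58, 0, 0, 0, 0, 0, 60]
    - [-58, 0, 0, 0, 0, 0, 60]

```text
time: 16.5
ee_pos: [0.4676, 0.0428, 0.0408]
eef_rot: [0.853, 0.523, 0.002, 0.001]
force: [2.8, 4.8, 5.2]
opening: 0.603
grasp_force: 3.4
```

>>> carry_out:
  plan:
    - [10, 0, 0, 0, 0, 0, 60]
    - [45, 0, 0, 0, 0, 0, 60]
    - [60, 0, -60, 0, 0, 0, 60]
    - [80, 0, -120, 0, 0, 0, 60]
    - [140, 0, -140, 0, 0, 0, 60]
    - [180, 0, -140, 0, 0, 0, 60]
    - [180, 0, -140, 0, 0, 0, 60]

```text
time: 17.38
ee_pos: [0.5476, 0.2054, 0.1789]
eef_rot: [0.852, 0.524, -0.001, 0.0]
force: [-0.5, -0.3, -0.9]
opening: 0.596
grasp_force: 0.0
```

```bash
python3 - <<'E'
from h import *
for c in("top","side"):
    im,T,f=cam(c); save(im,c+"3.png")
    for n in("lid_a","crock_a"):
        for d in spot_in(c,n): 
            p=T@np.append(d["point"],1); print(c,n,round(d["score"],2),p.round(3),np.round(proj(im,T,f,p[:3])))
E
```

```text
top lid_a 0.89 [0.617 0.    0.062 1.   ] [284. 187.]
top lid_a 0.67 [ 0.612 -0.192  0.065  1.   ] [339. 187.]
top lid_a 0.59 [ 0.443 -0.007  0.063  1.   ] [288. 236.]
top crock_a 0.97 [0.702 0.408 0.005 1.   ] [174. 170.]
top crock_a 0.94 [0.761 0.231 0.003 1.   ] [222. 154.]
top crock_a 0.93 [0.538 0.411 0.005 1.   ] [172. 214.]
top crock_a 0.65 [ 0.58  -0.167  0.047  1.   ] [331. 197.]
top crock_a 0.6 [0.421 0.001 0.061 1.   ] [286. 242.]
side lid_a 0.77 [0.444 0.002 0.062 1.   ] [314. 215.]
side lid_a 0.59 [ 0.647 -0.177  0.064  1.   ] [245. 187.]
side lid_a 0.57 [0.619 0.013 0.062 1.   ] [251. 218.]
side crock_a 0.87 [0.612 0.046 0.036 1.   ] [253. 232.]
side crock_a 0.82 [0.701 0.389 0.028 1.   ] [207. 318.]
side crock_a 0.8 [0.751 0.228 0.033 1.   ] [193. 273.]
side crock_a 0.72 [ 0.638 -0.15   0.024  1.   ] [247. 202.]
side crock_a 0.71 [0.446 0.039 0.03  1.   ] [314. 232.]
side crock_a 0.69 [0.537 0.39  0.035 1.   ] [281. 315.]
```

View pics/top3.png

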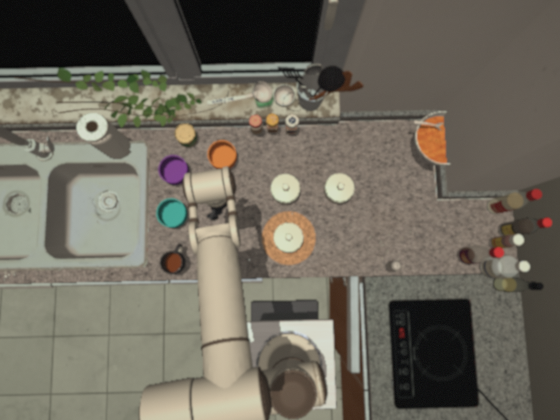

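Crock A is now on the mat, px (288,237), concentric with the cork ring. Going above the knob and checking with the wrist camera.

```bash
cat > knob.py <<'E'
from h import *
im,T,f=cam("top"); hsv=cv2.cvtColor(im["pixels"],cv2.COLOR_RGB2HSV)
m=np.zeros(hsv.shape[:2],np.uint8); s=np.s_[216:258,267:309]
m[s]=((hsv[...,2]>140)&(hsv[...,1]<90))[s]
c=max(cv2.findContours(m,0,1)[0],key=cv2.contourArea);(a,b),r=cv2.minEnclosingCircle(c)
print((a,b,r),ray(im,T,f,a,b,.06).round(4),r*1.522/f)
E
python3 - <<'E'
from knob import *
to(.4416,-.010,.179,63.1)
E
```

```text
(287.93011474609375, 237.24192810058594, 15.52112102508545) [ 0.439  -0.0074  0.06  ] 0.05435742717941048
shift [-2.375e+02  2.600e+00  2.000e-01] rot [-0.   0.  -0.1] heading 63.0
```

>>> carry_out:
  plan:
    - [-60, 3, 0, 0, 0, 0, 60]
    - [-120, 3, 0, 0, 0, 0, 60]
    - [-180, 3, 0, 0, 0, 0, 60]
    - [-220, 3, 0, 0, 0, 0, 60]
    - [-238, 3, 0, 0, 0, 0, 60]
    - [-238, 3, 0, 0, 0, 0, 60]
    - [-238, 3, 0, 0, 0, 0, 60]

```text
time: 18.6
ee_pos: [0.4426, -0.0095, 0.1794]
eef_rot: [0.853, 0.523, 0.0, -0.0]
force: [0.2, -0.0, -0.2]
opening: 0.6
grasp_force: 0.0
```

```bash
python3 - <<'E'
from h import *
im,T,f=cam("wrist"); save(im,"w4.png")
for n in("lid_a","mat"):
    for d in spot_in("wrist",n): print(n,round(d["score"],2),(T@np.append(d["point"],1)).round(4))
print(proj(im,T,f,[.440,-.0085,.091]),bot.read_state()["ee_pos"],proj(im,T,f,[*bot.read_state()["ee_pos"][:2],.091]))
E
```

```text
lid_a 0.92 [ 0.5836 -0.179   0.0617  1.    ]
lid_a 0.66 [0.6077 0.0061 0.0639 1.    ]
lid_a 0.64 [0.4438 0.0036 0.0639 1.    ]
lid_a 0.56 [0.5755 0.0233 0.0404 1.    ]
mat 0.92 [ 4.724e-01  2.490e-02 -8.000e-04  1.000e+00]
(np.float64(276.10884963605537), np.float64(223.8482717542898)) [ 0.44261568 -0.00918272  0.17926663] (np.float64(280.34970316435), np.float64(222.98489956653765))
```

View pics/w4.png

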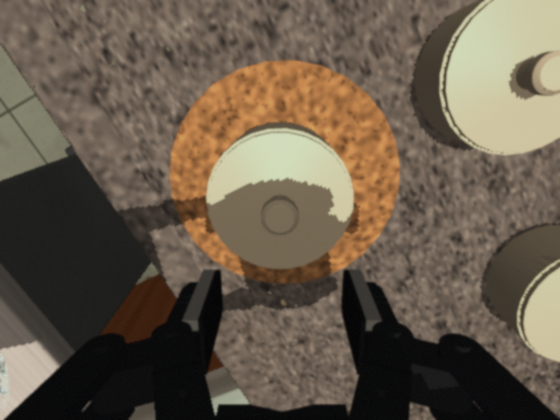

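The knob shows at (280,215), with the lid on and centred on the mat ring.

```bash
python3 - <<'E'
from h import *
im,T,f=cam("wrist")
p=ray(im,T,f,280,214.5,.091);print(p.round(4)); print("scale",np.linalg.norm(ray(im,T,f,298,214.5,.091)-p))
to(p[0],p[1],.084,63.1)
E
```

```text
[ 0.445  -0.0037  0.091 ]
scale 0.011101970817158328
shift [ 6.  -0.3 95.3] rot [-0. -0. -0.] heading 63.1
```

>>> carry_out:
  plan:
    - [4, 0, 40, 0, 0, 0, 60]
    - [4, 0, 75, 0, 0, 0, 60]
    - [4, 0, 88, 0, 0, 0, 60]
    - [4, 0, 95, 0, 0, 0, 60]
    - [4, 0, 95, 0, 0, 0, 60]

```text
time: 19.42
ee_pos: [0.4448, -0.0063, 0.0849]
eef_rot: [0.852, 0.523, 0.0, 0.0]
force: [0.4, -0.4, -0.4]
opening: 0.601
grasp_force: 0.0
```

>>> carry_out:
  plan:
    - [0, 0, 0, 0, 0, 0, 0]
    - [0, 0, 0, 0, 0, 0, 0]
    - [0, 0, 0, 0, 0, 0, 0]
    - [0, 0, 0, 0, 0, 0, 0]
    - [0, 0, 0, 0, 0, 0, 0]
    - [0, 0, 0, 0, 0, 0, 0]
  force: 30

```text
time: 20.18
ee_pos: [0.4451, -0.0065, 0.0854]
eef_rot: [0.852, 0.523, 0.001, 0.001]
force: [-1.6, 0.8, 5.9]
opening: 0.258
grasp_force: 29.4
```

>>> carry_out:
  plan:
    - [0, 0, -4, 0, 0, 0, 0]
    - [0, 0, -10, 0, 0, 0, 0]
    - [0, 0, -18, 0, 0, 0, 0]
    - [0, 0, -30, 0, 0, 0, 0]
    - [0, 0, -45, 0, 0, 0, 0]
    - [0, 0, -60, 0, 0, 0, 0]
    - [0, 0, -60, 0, 0, 0, 0]
    - [0, 0, -60, 0, 0, 0, 0]

```text
time: 21.18
ee_pos: [0.444, -0.0062, 0.1441]
eef_rot: [0.853, 0.523, -0.0, -0.0]
force: [0.1, -0.1, -0.9]
opening: 0.267
grasp_force: 29.4
```

```bash
python3 - <<'E'
from h import *
im,T,f=cam("side"); save(im,"s5.png",(180,120,440,310),3)
to(.45,-.205,.145,63.1)
E
```

```text
shift [-174.4   95.7   -1.3] rot [-0.1  0.  -0.1] heading 63.0
```

View pics/s5.png

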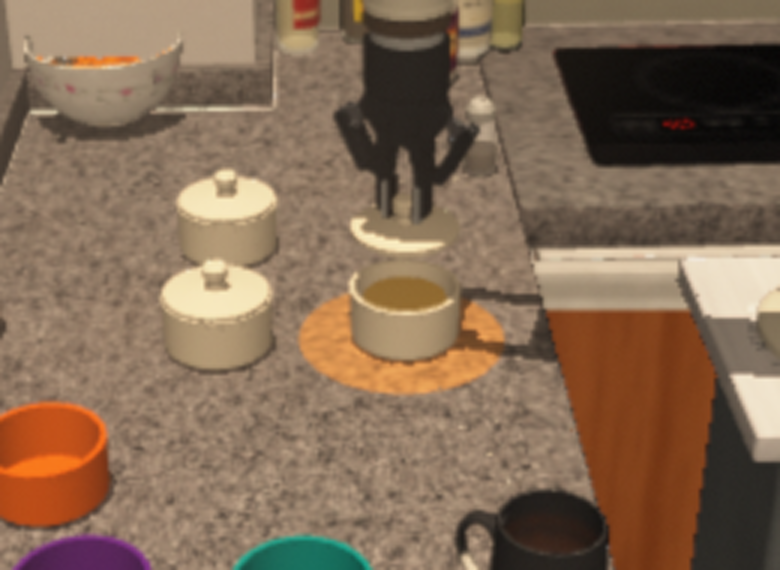

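The lid is held level at crop (405,230), and the cheese shows in the open crock on the mat at (405,310).

>>> carry_out:
  plan:
    - [-20, 11, 0, 0, 0, 0, 0]
    - [-50, 27, 0, 0, 0, 0, 0]
    - [-85, 47, 0, 0, 0, 0, 0]
    - [-120, 66, 0, 0, 0, 0, 0]
    - [-150, 82, 0, 0, 0, 0, 0]
    - [-168, 92, 0, 0, 0, 0, 0]
    - [-174, 96, 0, 0, 0, 0, 0]
    - [-174, 96, 0, 0, 0, 0, 0]
    - [-174, 96, 0, 0, 0, 0, 0]

```text
time: 22.35
ee_pos: [0.4508, -0.2038, 0.1441]
eef_rot: [0.852, 0.523, -0.0, -0.0]
force: [0.1, 0.4, -1.1]
opening: 0.264
grasp_force: 29.5
```

>>> carry_out:
  plan:
    - [0, 0, 15, 0, 0, 0, 0]
    - [0, 0, 35, 0, 0, 0, 0]
    - [0, 0, 55, 0, 0, 0, 0]
    - [0, 0, 75, 0, 0, 0, 0]
    - [0, 0, 90, 0, 0, 0, 0]
    - [0, 0, 100, 0, 0, 0, 0]
    - [0, 0, 104, 0, 0, 0, 0]
    - [0, 0, 104, 0, 0, 0, 0]
    - [0, 0, 104, 0, 0, 0, 0]

```text
time: 23.48
ee_pos: [0.4513, -0.2052, 0.0409]
eef_rot: [0.852, 0.523, 0.0, 0.001]
force: [0.9, -0.3, -0.6]
opening: 0.266
grasp_force: 29.5
```

>>> carry_out:
  plan:
    - [0, 0, 1, 0, 0, 0, 0]
    - [0, 0, 2, 0, 0, 0, 0]
    - [0, 0, 3, 0, 0, 0, 0]
    - [0, 0, 4, 0, 0, 0, 0]
    - [0, 0, 5, 0, 0, 0, 0]
    - [0, 0, 5, 0, 0, 0, 0]

```text
time: 24.22
ee_pos: [0.4508, -0.2048, 0.0352]
eef_rot: [0.853, 0.523, -0.0, -0.0]
force: [-0.5, -0.3, -1.4]
opening: 0.265
grasp_force: 29.5
```

>>> carry_out:
  plan:
    - [0, 0, 0.5, 0, 0, 0, 0]
    - [0, 0, 1, 0, 0, 0, 0]
    - [0, 0, 1, 0, 0, 0, 0]

```text
time: 24.6
ee_pos: [0.4508, -0.2049, 0.0343]
eef_rot: [0.853, 0.523, -0.0, -0.0]
force: [-0.9, 0.6, -0.8]
opening: 0.266
grasp_force: 29.5
```

>>> carry_out:
  plan:
    - [0, 0, 0.5, 0, 0, 0, 0]
    - [0, 0, 1, 0, 0, 0, 0]
    - [0, 0, 1, 0, 0, 0, 0]

```text
time: 24.98
ee_pos: [0.4509, -0.2049, 0.0335]
eef_rot: [0.852, 0.523, -0.0, -0.0]
force: [-1.4, 0.5, 2.5]
opening: 0.266
grasp_force: 29.7
```

>>> carry_out:
  plan:
    - [0, 0, 0, 0, 0, 0, 35]
    - [0, 0, 0, 0, 0, 0, 45]
    - [0, 0, 0, 0, 0, 0, 60]
    - [0, 0, 0, 0, 0, 0, 60]
    - [0, 0, 0, 0, 0, 0, 60]

```text
time: 25.6
ee_pos: [0.4509, -0.2049, 0.0333]
eef_rot: [0.853, 0.523, -0.0, 0.0]
force: [-0.1, 0.6, 0.0]
opening: 0.599
grasp_force: 0.0
```

>>> carry_out:
  plan:
    - [0, 0, -8, 0, 0, 0, 60]
    - [0, 0, -25, 0, 0, 0, 60]
    - [0, 0, -60, 0, 0, 0, 60]
    - [0, 0, -120, 0, 0, 0, 60]
    - [-60, 0, -180, 0, 0, 0, 60]
    - [-120, 0, -200, 0, 0, 0, 60]
    - [-150, 0, -200, 0, 0, 0, 60]
    - [-150, 0, -200, 0, 0, 0, 60]

```text
time: 26.6
ee_pos: [0.3819, -0.3416, 0.236]
eef_rot: [0.854, 0.521, -0.0, 0.002]
force: [0.4, 1.0, -0.8]
opening: 0.601
grasp_force: 0.0
```

```bash
python3 - <<'E'
from knob import *
im,T,f=cam("top")
im2,_,_=cam("side")
a=np.vstack([im["pixels"][130:290,150:420],]); b=im2["pixels"][120:350,180:440]
b=cv2.resize(b,(390,345)); a=cv2.resize(a,(405,240)); P=np.zeros((345,795,3),np.uint8);P[:240,:405]=a;P[:,405:]=b
cv2.imwrite("pics/fin.png",P[:,:,::-1])
for d in spot_in("top","lid_a"): print(round(d["score"],2),(T@np.append(d["point"],1)).round(3))
E
```

```text
(288.1867370605469, 237.2168731689453, 15.54707145690918) [ 0.4391 -0.0083  0.06  ] 0.054448309706893704
0.93 [ 0.447 -0.204  0.013  1.   ]
0.9 [ 0.614 -0.197  0.062  1.   ]
0.81 [ 0.617 -0.002  0.064  1.   ]
```

View pics/fin.png

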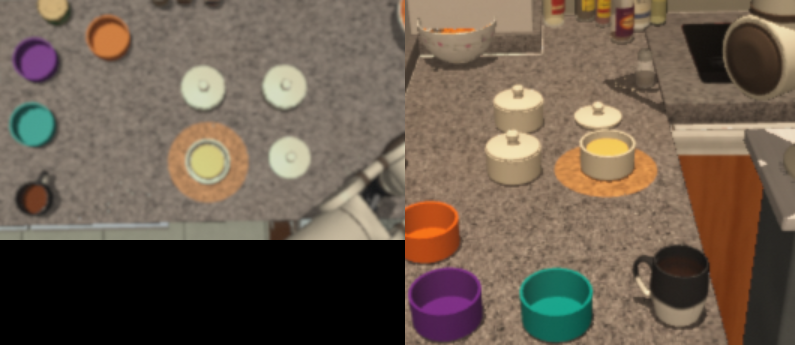

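The crock stands open and centred on the mat with the cheese showing (composite px (208,161)). Its lid lies flat, knob up, on the bare worktop at (290,157). B and C are still closed, the mug and shaker are untouched, and the arm is clear.

```bash
python3 -c "
from workcell import bot
print(bot.close_job())"
```

```text
the job is handed in; nothing more can be done
None
```

The heavy crock was A: it now stands on the mat with its lid set knob up on the bare worktop, B and C are still closed after nudges of about 2 cm, the mug and shaker were not disturbed, and I handed the job in at about 27 s.

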